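# Pack up the bead box on the courtyard tray table

### The arm

A 7-joint arm with a two-finger parallel gripper is mounted at the origin on the work surface. World frame = base frame: x ahead of the robot, y to its left, z up, the work surface at z = 0. Lengths are in m, angles in degrees, forces in N, time in s.
With the tool pointing down it reaches from about 0.425 to 0.875 m from the base axis. Payload 4.7 kg.
Tool frame: the origin (TCP) lies between the finger pads; the fingertips stand 8 mm ahead of it and the grasp point (between the pads) lies 11 mm behind it; z points along the fingers, y is the line along which they close (so a half turn about z gives the same grasp; the last joint's range is limited). The gripper opens to 87 mm and grips with 3 to 60 N. Pads are 19 mm wide; open, the fingers measure 117 mm over their backs; the gripper's body (75 mm by 190 mm) begins 51 mm behind the grasp point.
Start: joints at [-62.275, 18.392, -4.016, 83.108, 1.295, 78.541, -3.26], TCP at [0.294, 0.58, 0.231] pointing down, gripper open.
Joint ranges: [-163.93, 163.93], [-17.29, 119.83], [-79.2, 71.16], [3.27, 140.29], [-89.18, 269.18], [5.43, 117.66], [-154.24, 154.24]. Speed limits (degrees/s): [147.25, 147.25, 180, 180, 180, 180, 180].

### API

Orientations are given as [roll, pitch, yaw] about the fixed x, y, z axes, in that order (R = Rz(yaw) Ry(pitch) Rx(roll)).
In Python, from cell import env, viewer gives the robot as it stands. The module is installed in compiled form; this text tells all that it offers.
- The arm moves only by the tool arm_command, never from a script. Its argument "series" is a list of rows, each a list of 2 entries, a list of its own where there are three numbers: the shift along the tool's x, y, z in mm, then the turn about the tool's z in rad. A call has exactly 5 rows; each row is the pose to reach, as a shift and turn from the pose commanded when the call began, along the tool's axes at that moment; what a row does not reach only later rows make up. A row lasts 1/10 s, in which the tool goes at most 50 mm and 8.59 degrees, less where a joint would pass 70% of its speed; a pose out of reach is approached as far as the arm can. A call with a gripper value outside its range is refused whole. "grip" is the gripper command: -1 is fully open, 1 is shut, values between are in proportion, set as the call begins (left out, the last holds). The fingers move at their own pace and stop on an object; "grip_force" is the grip in N (left out, the last holds). Time passes only in rows, so rows that repeat a pose let the fingers close, or fill a call up. It gives the time, the measured TCP pose, the force, the opening and the grip force at its end, in the units of the state.
- env.get_obs(): the state, without advancing time (a new reading comes with each control period).
- viewer.read_camera(name): name is "scene" or "top" or "wrist"; returns (picture, depth): 420x560x3 uint8, blue, green, red; 420x560 float32, m along the optical axis (not along the pixel's ray), 0 where there is no reading.
- viewer.calibration(name): a dict with "K" (3x3 intrinsics, pixels), "T" (4x4, takes a point from camera to world coordinates); the wrist camera has in their place "hand_eye" (4x4, takes a point from camera to tool coordinates, whose origin is the TCP and whose axes are the flange's). Camera axes: x right, y up, looking along -z (the intrinsics and any distortion apply to the point x, -y, -z); pixel columns grow to the right and rows downward; lengths in m; the calibration is good to about 2 mm. A picture is of the moment at which its call begins: read the wrist's pose just before it. calibration takes no time and is no camera call.
- env.sign_off(): hands the job in; it is judged then, once.
The state is a dict: "time_s": time; "qpos": joint angles; "joint_velocities": joint speeds; "effort": joint torques, N m; "tool_pos": TCP position; "tool_rot": TCP orientation; "force": force on the tool from outside, world axes, zero at the start; "wrist_torque": the same for the moment, N m; "grip_width": finger opening in m; "grasp_force": force on a finger pad.
Only numpy, scipy, OpenCV 4.12 (cv2) and the standard library are available. Lean on these libraries where they do the work, as an engineer would, in place of code of your own. Each camera call takes 0.05 s, during which the arm holds its last target. There are 200 camera calls.

### The job

Pack up the wooden bead box: swing the long bead tray that lies slantwise in it fully home under the rear deck, flat against the back wall along its whole length and never tipped so that beads would spill. Set the two lidded boxes side by side, flat on the floor of the box in front of the tray, and shut the flap fully. Leave the bowl, the canister, the magnetic tray and its pliers where they are.

Things in the scene. Friction and masses are not known exactly. Their poses are not given: they have to be found in the camera images.
- bead_box: dark wooden box fixed to the table, 190 mm deep (x), 236 mm wide (y). Origin: centre of its underside; +x to its back, away from the robot, +y to its left, z up. Inside, x runs from -87 (front wall) to +87 mm (back wall), y from -110 to +110 mm; floor top at z = 8 mm, top of the 8 mm walls at z = 54 mm. The front of its top is open, the rear roofed by a fixed deck
- deck_edge (a point): middle of the lower front edge of the hinge rail, in the box's frame at x = 19, y = 0, z = 46 mm. The deck is 8 mm thick (z 54 to 62) and covers x from 29 to 95 mm over the full width; the rail under its front edge (x 19 to 33, z 46 to 54 mm) runs the full inside width. Things pass under it below z = 46; the open mouth is x -87 to +19 mm
- flap (a joint): flap of the box, 134 mm long, 236 mm wide, 8 mm thick, 0.15 kg, hinged on the deck's front edge: 0 = shut, level on the rail, front and side walls, underside at z = 54 mm, overhanging the front wall by 10 mm; grows as it opens; pi/2 upright, stop at 2.5, leaning back over the deck. A stiff hinge (0.14 N m of friction) holds it at any angle; about 2 N at its edge moves it
- flap_hinge (a point): middle of the flap's hinge axis, at x = 29, y = 0, z = 62 mm in the bead box's frame (level with the flap's upper face when shut); the axis runs along the box's y
- flap_edge (a point): middle of the free edge of the flap, 134 mm from the hinge axis, half-way through its thickness
- tray_centre (a point): centre of the loose open wooden bead tray, 56 mm (its x) x 190 mm (its y) x 30 mm high, 0.2 to 0.4 kg, on the box's floor (top at z = 38 mm), five compartments of beads. At first its left (+y) end is at the back wall, the right end swung out to the front. Fully home it is parallel to the box, touching the back wall: this point at x = +59 mm, its front side 12 mm behind the rail's front
- wide_box_centre (a point): centre (half-way up) of the wider of two loose lidded plywood boxes: 98 mm (its x) x 120 mm (its y), body 26 mm high plus a bar handle on the lid, 92 mm long (along its x), 14 mm thick, 15 mm high: 41 mm overall, the lid's top 5.5 mm above this point; 0.2 to 0.35 kg
- tray_free_end (a point): middle of the right (-y) end face of the bead tray, 95 mm from its centre, half-way up
- narrow_box_centre (a point): centre (half-way up) of the narrower lidded plywood box, 98 mm (its x) x 88 mm (its y), else just like the wide one; 0.15 to 0.27 kg
- bowl: grey stoneware bowl, 124 mm across, 58 mm high, loose on the table; bystander. Origin: centre of its foot
- canister: lidded glass canister with beads, 84 mm across, 143 mm high to its knob, loose on the table; bystander. Origin: centre of its foot
- magnet_tray: black magnetic tray with curved walls, about 140 x 220 mm (its x, y), 26 mm high, loose on the table; bystander. Origin: centre of its underside
- pliers: aluminium flat-nose pliers, 150 mm long, lying in the magnetic tray, jaws along their own +x; bystander
Not all that is in view belongs to the job. Leave any green or purple look-alike of the part that bears wide_box_centre alone. What is shaped like the part that bears narrow_box_centre but turquoise is not meant.

How it is judged (in metres and radians):
At the end, for the whole second after the job is handed in: The bead tray stands flat under the deck, its centre within 3 mm of fully home and parallel to the back wall within 0.03 rad; both lidded boxes stand flat (4 mm, 0.06 rad) on the box's floor, their centres in its open front part; the flap is shut to within 0.035 rad (x of tray_centre in the frame of bead_box above 0.056 m and z of tray_centre in the frame of bead_box below 0.027 m and angle between the y axis of tray_centre and the y axis of bead_box, either way round below 0.03 rad and z of wide_box_centre in the frame of bead_box between 0.024 and 0.0325 m and x of wide_box_centre in the frame of bead_box between -0.087 and 0.02 m and y of wide_box_centre in the frame of bead_box between -0.11 and 0.11 m and angle between each of wide_box_centre, narrow_box_centre's own z axis and vertical below 0.06 rad and z of narrow_box_centre in the frame of bead_box between 0.024 and 0.0325 m and x of narrow_box_centre in the frame of bead_box between -0.087 and 0.02 m and y of narrow_box_centre in the frame of bead_box between -0.11 and 0.11 m and value of joint flap below 0.035 rad); the robot touches nothing.
It fails at once if the bead tray is tipped more than 0.3 rad and spills its beads (angle between tray_centre's own z axis and vertical above 0.3 rad).
It fails at once if the bowl is shifted by more than 20 mm (distance of bowl from where it was at the start of the episode above 0.02 m).
It fails at once if the canister is shifted by more than 20 mm (distance of canister from where it was at the start of the episode above 0.02 m).
It fails at once if the magnetic tray is shifted by more than 20 mm (distance of magnet_tray from where it was at the start of the episode above 0.02 m).
It fails at once if the pliers are shifted by more than 20 mm (distance of pliers from where it was at the start of the episode above 0.02 m).
It also fails if it takes over 72 s, if anything falls off the work surface, if the arm or the gripper's body presses on something with over 40 N, if the wrist force passes 120 N, or if a joint passes its speed limit or range.

## Working session

There is one attempt and no reset: what is moved stays moved. The work goes in short steps, Python scripts to look and compute and a tool call to move; the robot and the scene stay as the last step left them, time stands still between calls to the robot, and variables do not carry over. Pictures are saved under pics/ and viewed, at most 10 in all, crops included, and the job is handed in when it is done.

Besides the shell and the picture viewer there is one more tool, called after ">>>" as name(argument=value, ...), one argument or row to a line, values as JSON. arm_command: Moves the arm, as the interface text tells. Its arguments: {"type":"object","properties":{"series":{"type":"array"},"grip":{"type":"number"},"grip_force":{"type":"number"}},"required":["series"]}

```bash
mkdir -p pics
python3 - <<'E'
from cell import env, viewer
import numpy as np,cv2
o=env.get_obs(); print(o)
for n in ("scene","top"):
    im,d=viewer.read_camera(n); cv2.imwrite(f"pics/{n}0.png",im); np.save(f"{n}0.npy",d)
    c=viewer.calibration(n); print(n,c)
print(viewer.calibration("wrist"))
E
```

```text
{'time_s': 0.0, 'qpos': array([-62.27592976,  18.43891763,  -4.01838572,  83.1748835 ,
         1.29480885,  78.53814597,  -3.25963112]), 'joint_velocities': array([-0.02418234,  0.03875742, -0.06036637,  0.0113094 ,  0.06553804,
       -0.04449049,  0.00619374]), 'effort': array([ 1.45057429e-04, -4.91286707e+01, -4.03881194e-01, -3.12531745e+01,
       -6.38139085e-02,  4.37336485e-02,  1.76155627e-04]), 'tool_pos': array([0.29402489, 0.57911081, 0.22946363]), 'tool_rot': array([-1.79893294e+02,  4.52380100e-03,  1.53088722e+02]), 'force': array([-0.04464555, -0.6052441 , -0.01926011]), 'wrist_torque': array([-0.00732784, -0.03367457, -0.05993973]), 'grasp_force': 0.0, 'grip_width': 0.08657228100118534}
scene {'K': array([[499.61579983,   0.        , 277.97770862],
       [  0.        , 499.61579983, 203.58094473],
       [  0.        ,   0.        ,   1.        ]]), 'T': array([[-0.58250243, -0.69461625,  0.42213646,  1.11741616],
       [ 0.81281369, -0.49459368,  0.30775152,  0.51123108],
       [-0.00498318,  0.5223843 ,  0.85269562,  1.43395624],
       [ 0.        ,  0.      
[... 263 characters left out ...]

       [-0.99985946, -0.01314367,  0.01040734,  0.02304241],
       [ 0.00912566,  0.09406678,  0.99552407,  1.25050217],
       [ 0.        ,  0.        ,  0.        ,  1.        ]])}
{'K': array([[365.16497372,   0.        , 276.42958293],
       [  0.        , 365.16497372, 201.7473775 ],
       [  0.        ,   0.        ,   1.        ]]), 'hand_eye': array([[-1.04980832e-03,  9.61093348e-01,  2.76221783e-01,
         7.54718891e-02],
       [ 9.99999449e-01,  1.00674672e-03,  2.97696163e-04,
         3.03721790e-04],
       [ 8.02842734e-06,  2.76221943e-01, -9.61093876e-01,
        -1.54351643e-01],
       [ 0.00000000e+00,  0.00000000e+00,  0.00000000e+00,
         1.00000000e+00]])}
```

View pics/scene0.png

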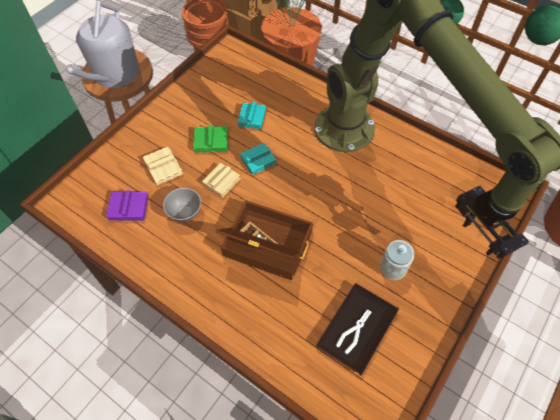

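View pics/top0.png

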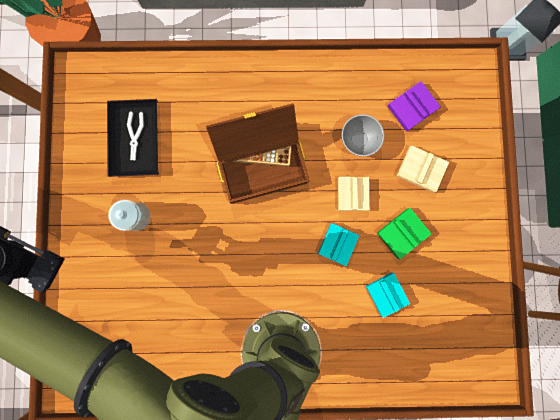

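The scene view shows the bead box around (268,242), with its flap leaning back and the tray inside at (258,234). The plain boxes are at (221,180) and (162,166). In the top view the box front edge runs from (230,201) to (308,185). The narrow box is at (354,193), the wide one at (423,169) and the bowl at (362,135).

```bash
cat > h.py <<'E'
import numpy as np,cv2
from cell import env, viewer
def cloud(n,d,T=None):
    c=viewer.calibration(n);K=c["K"];T=c["T"] if T is None else T
    v,u=np.mgrid[:d.shape[0],:d.shape[1]]
    P=np.stack([(u-K[0,2])/K[0,0]*d,-(v-K[1,2])/K[1,1]*d,-d],-1)
    P=P@T[:3,:3].T+T[:3,3]; P[d<=0]=np.nan
    return P
def rect(xy):
    r=cv2.minAreaRect(np.float32(xy)*1000); return np.round(r[0],1),np.round(r[1],1),round(r[2],1),np.round(cv2.boxPoints(r)).tolist()
E
cat > m.py <<'E'
from h import *
im={};P={}
for n in("scene","top"):
    im[n]=cv2.imread(f"pics/{n}0.png");P[n]=cloud(n,np.load(f"{n}0.npy"))
for n,px in(("top",[(354,208,),(60,190),(300,300)]),):
    for u,v in px: print(n,(u,v),P[n][v,u].round(4))
for n in P:
    h=cv2.cvtColor(im[n],cv2.COLOR_BGR2HSV);p=P[n]
    cream=(h[...,1]<140)&(h[...,2]>150)&(h[...,0]>12)&(h[...,0]<35)&(p[...,2]>.015)&(p[...,2]<.06)&(p[...,1]<.05)
    k,l,s,_=cv2.connectedComponentsWithStats(cream.astype(np.uint8))
    for i in range(1,k):
        if s[i,4]>150:
            q=p[l==i];print(n,"cream",s[i,:5],"zmed",np.median(q[:,2]).round(4),rect(q[:,:2]))
            hb=q[q[:,2]>np.median(q[:,2])+.008];
            if len(hb)>10: print("   handle",len(hb),rect(hb[:,:2]))
roi=lambda p:(p[...,0]>.4)&(p[...,0]<.85)&(p[...,1]>-.12)&(p[...,1]<.22)
Q=np.concatenate([p[roi(p)&(p[...,2]>.03)&(p[...,2]<.064)] for p in P.values()]);print("box",len(Q),rect(Q[:,:2]))
for n,p in P.items():
    Q=p[roi(p)&(p[...,2]>.048)&(p[...,2]<.064)];print(n,"rim",len(Q),rect(Q[:,:2]))
    Q=p[roi(p)&(p[...,2]>.08)];print(n,"flap",len(Q),rect(Q[:,:2]),Q[:,2].max(),np.linalg.svd(Q-Q.mean(0),full_matrices=0)[2][2],Q.mean(0))
for n in P:
    cv2.imwrite(f"pics/{n}_c.png",cv2.resize(im[n][90:215,190:320] if n=="top" else im[n][190:290,205:325],None,fx=5,fy=5,interpolation=cv2.INTER_CUBIC)[:600,:700])
E
python3 m.py
```

```text
top (354, 208) [ 0.4059 -0.2172  0.0392]
top (60, 190) [ 4.733e-01  6.439e-01 -3.000e-04]
top (300, 300) [ 0.1426 -0.06   -0.005 ]
scene cream [143 147  39  36 823] zmed 0.0265 (array([ 522.1, -424.4]), array([128.3,  98.3]), 64.6, [[450.0, -461.0], [539.0, -503.0], [594.0, -388.0], [505.0, -345.0]])
   handle 106 (array([ 515.4, -440.2]), array([54.8, 91.3]), 66.1, [[463.0, -447.0], [546.0, -484.0], [568.0, -434.0], [485.0, -397.0]])
scene cream [202 163  38  33 660] zmed 0.0263 (array([ 451.3, -219.9]), array([ 96. , 101.5]), 88.4, [[399.0, -267.0], [501.0, -269.0], [503.0, -173.0], [402.0, -171.0]])
   handle 103 (array([ 450.3, -223.4]), array([91.9, 32.9]), 5.6, [[403.0, -212.0], [406.0, -244.0], [498.0, -235.0], [494.0, -203.0]])
top cream [ 398  146   51   46 1392] zmed 0.0262 (array([ 521.1, -427.8]), array([121.2, 100.2]), 64.3, [[450.0, -461.0], [540.0, -504.0], [593.0, -395.0], [502.0, -351.0]])
   handle 167 (array([ 528.4, -406.6]), array([63.2, 91.5]), 68.8, [[474.0, -419.0], [560.0, -453.0], [583.0, -394.0], [497.0, -361.0]])
top cream [ 339  177   31   34 1022] zmed 0
[... 410 characters left out ...]
array([547.6,  52.5]), array([194.8, 239.3]), 14.3, [[424.0, 144.0], [483.0, -88.0], [672.0, -39.0], [612.0, 193.0]])
scene flap 702 (array([612.8,  68.6]), array([ 72.3, 235.8]), 14.2, [[549.0, 174.0], [607.0, -55.0], [677.0, -37.0], [619.0, 192.0]]) 0.18650512161658495 [ 0.79339029  0.20359401 -0.57365611] [0.61966205 0.07479431 0.1457154 ]
top rim 688 (array([513.9,  40.5]), array([122.6, 236.1]), 14.5, [[425.0, 139.0], [484.0, -89.0], [603.0, -58.0], [544.0, 170.0]])
top flap 2981 (array([611.2,  65.5]), array([ 74.4, 235.8]), 15.1, [[545.0, 170.0], [606.0, -58.0], [678.0, -39.0], [617.0, 189.0]]) 0.1871556130620169 [-0.8053527  -0.20539051  0.55607713] [0.61209056 0.06610322 0.13341506]
```

View pics/top_c.png

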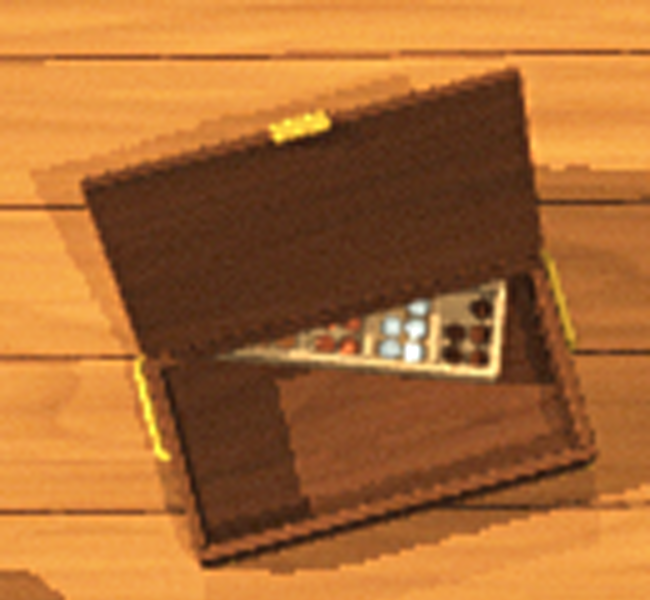

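The crop shows the tray's front right corner at about (497,378), or top-view px (289.4,165.6). Its left end is under the deck, and the flap is at about 2.16 rad.

```bash
cat >> h.py <<'E'
B=np.array([547.,50.7,0]);BY=14.5
import json,os
if os.path.exists("b.json"): b=json.load(open("b.json"));B=np.array(b[:2]+[0]);BY=b[2]
def Rz(a): a=np.radians(a);return np.array([[np.cos(a),-np.sin(a),0],[np.sin(a),np.cos(a),0],[0,0,1]])
def w2b(p): return Rz(-BY)@(np.array(p)-B)
def b2w(p): return Rz(BY)@np.array(p,float)+B
def go(target,yaw,pos=None,rot=None):
    "world target mm, yaw deg (mod 180 chosen by caller) -> tool shift mm, turn rad"
    o=env.get_obs();pos=o["tool_pos"]*1000 if pos is None else pos;r=o["tool_rot"] if rot is None else rot
    from scipy.spatial.transform import Rotation as R
    s=R.from_euler("xyz",r,degrees=True).inv().apply(np.array(target)-pos)
    t=-((yaw-r[2]+180)%360-180)
    return s.round(1).tolist(),round(float(np.radians(t)),3)
def ray(n,u,v,z,T=None):
    c=viewer.calibration(n);K=c["K"];T=c["T"] if T is None else T
    d=T[:3,:3]@np.array([(u-K[0,2])/K[0,0],-(v-K[1,2])/K[1,1],-1]);o=T[:3,3]
    return (o+d*(z/1000-o[2])/d[2])*1000
def wristT(pos,rot):
    from scipy.spatial.transform import Rotation as R
    T=np.eye(4);T[:3,:3]=R.from_euler("xyz",rot,degrees=True).as_matrix();T[:3,3]=pos
    return T@viewer.calibration("wrist")["hand_eye"]
E
python3 - <<'E'
from h import *
for u,v in((289.4,165.6),(291.5,146),(232,161.5)): print(w2b(ray("top",u,v,38)).round(1))
print(b2w([-40,-10,0]),go(b2w([-40,-10,220]),194.5))
E
```

```text
[-36.2 -78.1  38. ]
[ 17.7 -99.4  38. ]
[19.  79.1 38. ]
[510.77789443  31.00332343   0.        ] ([-441.3, -390.6, 10.3], -0.723)
```

>>> arm_command(
  series=[
    [[-37,-33,0],-0.145],
    [[-74,-66,0],-0.29],
    [[-110,-98,0],-0.434],
    [[-147,-130,0],-0.579],
    [[-184,-163,0],-0.723],
  ],
  grip=1,
  grip_force=15,
)

```text
time_s: 0.6
tool_pos: [0.3837, 0.3524, 0.2302]
tool_rot: [-180.0, -0.0, -165.7]
force: [0.6, -0.2, 0.1]
grip_width: 0.0552
grasp_force: 0.0
```

```bash
python3 -c "
from h import *
print(env.get_obs()['tool_pos'],go(b2w([-40,-10,220]),194.5))"
```

```text
[0.38367133 0.35241899 0.23022735] ([-43.8, -342.8, 10.3], -0.004)
```

>>> arm_command(
  series=[
    [[-5,-45,0],0],
    [[-11,-90,0],0],
    [[-17,-135,0],0],
    [[-23,-180,0],0],
    [[-28,-225,0],0],
  ],
)

```text
time_s: 1.1
tool_pos: [0.465, 0.1412, 0.2304]
tool_rot: [180.0, 0.0, -166.0]
force: [1.4, 0.2, -0.0]
grip_width: 0.0152
grasp_force: 0.0
```

>>> arm_command(
  series=[
    [[-8,-40,0],0],
    [[-16,-80,0],0],
    [[-16,-118,0],0],
    [[-16,-118,0],0],
    [[-16,-118,0],0],
  ],
)

```text
time_s: 1.6
tool_pos: [0.5086, 0.0317, 0.2302]
tool_rot: [180.0, -0.0, -166.2]
force: [-0.7, 0.6, -0.0]
grip_width: 0.0003
grasp_force: 0.0
```

Run:
```python
from h import *
o=env.get_obs();im,d=viewer.read_camera("wrist");cv2.imwrite("pics/w1.png",im);np.savez("w1.npz",d=d,p=o["tool_pos"],r=o["tool_rot"])
T=wristT(o["tool_pos"],o["tool_rot"]);P=cloud("wrist",d,T)*1000;print(o["tool_pos"],o["tool_rot"],o["grip_width"])
```

```text
[0.5085968  0.03170151 0.2302457 ] [ 1.79972197e+02 -3.59086403e-02 -1.66163913e+02] 0.00034063543096315703
```

View pics/w1.png

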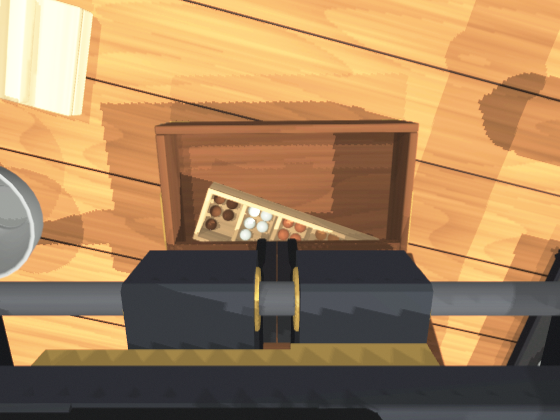

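The wrist view shows the box front rim, with outer corners at about (157,126) and (417,123). The tray corner is at about (210,185), and the bowl is at the left edge.

Run:
```python
from h import *
f=np.load("w1.npz");T=wristT(f["p"],f["r"]);P=cloud("wrist",f["d"],T)*1000
for u,v in((157,126),(417,123)): print(ray("wrist",u,v,54,T).round(1),w2b(ray("wrist",u,v,54,T)).round(1))
print("tray",w2b(ray("wrist",210,185,38,T)).round(1))
v,u=np.mgrid[:420,:560]
Q=P[(u>140)&(u<430)&(v>100)&(v<245)&(abs(P[...,2]-54)<5)];print(len(Q));r=rect(Q[:,:2]/1000);print(r)
for c in r[3]: print(w2b(c+[0]).round(1))
```

```text
[484.8 -83.3  54. ] [ -93.8 -114.2   54. ]
[427.3 140.3  54. ] [-93.5 116.7  54. ]
tray [-35.6 -73.5  38. ]
5235
(array([511.6,  41.4]), array([116.5, 236.6]), 13.9, [[427.0, 142.0], [484.0, -87.0], [597.0, -59.0], [540.0, 170.0]])
[-93.3 118.4   0. ]
[ -95.5 -117.5    0. ]
[  20.9 -118.7    0. ]
[ 23.1 117.3   0. ]
```

```bash
echo '[547.5,51.0,14.3]'>b.json
python3 - <<'E'
from h import *
print(go(b2w([-60,-70,100]),194.3),go(b2w([-60,-70,24]),194.3),go(b2w([0,-72,24]),194.3))
E
```

```text
([17.3, -62.5, 130.2], -0.006) ([17.3, -62.6, 206.2], -0.006) ([-42.7, -64.2, 206.2], -0.006)
```

>>> arm_command(
  series=[
    [[8,-30,30],0],
    [[17,-62,60],0],
    [[17,-62,100],0],
    [[17,-62,130],0],
    [[17,-62,130],0],
  ],
)

```text
time_s: 2.15
tool_pos: [0.5035, -0.0301, 0.0965]
tool_rot: [179.9, -0.5, -165.9]
force: [-1.2, 0.6, -0.3]
grip_width: 0.0004
grasp_force: 0.0
```

>>> arm_command(
  series=[
    [[0,0,25],0],
    [[0,0,50],0],
    [[0,0,76],0],
    [[0,0,76],0],
    [[0,0,76],0],
  ],
)

```text
time_s: 2.65
tool_pos: [0.5082, -0.0309, 0.026]
tool_rot: [-180.0, 0.1, -165.9]
force: [0.3, -0.0, 1.5]
grip_width: 0.0008
grasp_force: 0.0
```

>>> arm_command(
  series=[
    [[-6,0,0],0],
    [[-12,0,0],0],
    [[-18,0,0],0],
    [[-24,0,0],0],
    [[-30,0,0],0],
  ],
)

```text
time_s: 3.15
tool_pos: [0.5368, -0.0249, 0.0247]
tool_rot: [-180.0, -0.0, -166.0]
force: [-1.6, -1.7, 1.3]
grip_width: 0.0003
grasp_force: 0.9
```

>>> arm_command(
  series=[
    [[-6,0,0],0],
    [[-12,0,0],0],
    [[-18,0,0],0],
    [[-24,0,0],0],
    [[-30,0,0],0],
  ],
)

```text
time_s: 3.65
tool_pos: [0.5652, -0.0173, 0.0243]
tool_rot: [180.0, -0.1, -166.0]
force: [-6.1, -1.6, 2.6]
grip_width: 0.0006
grasp_force: 0.9
```

>>> arm_command(
  series=[
    [[-2,0,0],0],
    [[-4,0,0],0],
    [[-6,0,0],0],
    [[-6,0,0],0],
    [[-6,0,0],0],
  ],
)

```text
time_s: 4.15
tool_pos: [0.5717, -0.0156, 0.0247]
tool_rot: [180.0, 0.1, -166.0]
force: [-1.6, -0.4, 0.2]
grip_width: 0.0005
grasp_force: 0.4
```

>>> arm_command(
  series=[
    [[6,0,0],0],
    [[20,0,0],0],
    [[35,0,-20],0],
    [[40,0,-60],0],
    [[40,0,-100],0],
  ],
)

```text
time_s: 4.65
tool_pos: [0.5315, -0.0257, 0.1255]
tool_rot: [180.0, 0.0, -166.1]
force: [0.2, 0.6, 0.6]
grip_width: 0.0007
grasp_force: 0.0
```

>>> arm_command(
  series=[
    [[0,0,-40],0],
    [[0,0,-80],0],
    [[0,0,-105],0],
    [[0,0,-105],0],
    [[0,0,-105],0],
  ],
  grip=-0.2,
)

```text
time_s: 5.15
tool_pos: [0.5329, -0.0253, 0.2301]
tool_rot: [180.0, 0.1, -166.0]
force: [-0.4, -0.1, -0.5]
grip_width: 0.0329
grasp_force: 0.0
```

Run:
```python
from h import *
o=env.get_obs();im,d=viewer.read_camera("wrist");cv2.imwrite("pics/w2.png",im);np.savez("w2.npz",d=d,p=o["tool_pos"],r=o["tool_rot"])
print(o["tool_pos"],o["tool_rot"],o["grip_width"]);print(go([450,-220.6,150],181))
```

```text
[ 0.53293122 -0.02531672  0.23014556] [ 1.79987087e+02  1.49343369e-01 -1.66024931e+02] 0.03288067444105338
([126.9, -169.7, 78.9], 0.226)
```

View pics/w2.png

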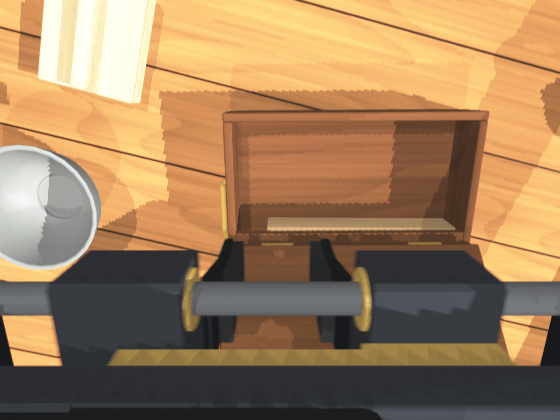

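The tray is now nearly parallel, with its front rim showing at (265–455, 218–230). Next is the narrow box.

>>> arm_command(
  series=[
    [[30,-40,0],0.05],
    [[60,-80,0],0.1],
    [[90,-120,0],0.15],
    [[118,-160,10],0.2],
    [[127,-170,20],0.25],
  ],
  grip=-0.2,
)

```text
time_s: 5.7
tool_pos: [0.4469, -0.2268, 0.2084]
tool_rot: [-179.9, -0.1, 179.0]
force: [-0.1, -0.2, -0.6]
grip_width: 0.0522
grasp_force: 0.0
```

```bash
cat > bx.py <<'E'
from h import *
import sys
tag=sys.argv[1]
o=env.get_obs();im,d=viewer.read_camera("wrist");cv2.imwrite(f"pics/{tag}.png",im)
T=wristT(o["tool_pos"],o["tool_rot"]);P=cloud("wrist",d,T);h=cv2.cvtColor(im,cv2.COLOR_BGR2HSV)
m=(h[...,1]<140)&(h[...,2]>140)&(h[...,0]>12)&(h[...,0]<35)&(P[...,2]>.015)&(P[...,2]<.06)
k,l,s,_=cv2.connectedComponentsWithStats(m.astype(np.uint8))
print(o["tool_pos"],o["tool_rot"],o["qpos"].round(0))
for i in range(1,k):
    if s[i,4]>1500:
        q=P[l==i];print(s[i],rect(q[q[:,2]<.03][:,:2]));q=q[(q[:,2]>.037)];print("handle",len(q),rect(q[:,:2]))
E
python3 bx.py w3
```

```text
[ 0.44689994 -0.22683857  0.20836046] [-1.79910271e+02 -7.53609351e-02  1.79030375e+02] [-11.   0.  35. 107.   0.  73. 113.]
[ 237  130   97  105 9415] (array([ 449.9, -219.3]), array([88.2, 97.7]), 88.9, [[400.0, -262.0], [498.0, -264.0], [500.0, -176.0], [402.0, -174.0]])
handle 1492 (array([ 450.3, -218.9]), array([13.4, 92.1]), 89.0, [[404.0, -225.0], [496.0, -226.0], [496.0, -213.0], [404.0, -211.0]])
[  10  188  145   87 5905] (array([ 520.4, -426. ]), array([120. ,  98.9]), 64.3, [[450.0, -459.0], [539.0, -502.0], [591.0, -393.0], [502.0, -350.0]])
handle 502 (array([ 494.1, -413.2]), array([14.3, 34. ]), 63.0, [[476.0, -412.0], [506.0, -427.0], [512.0, -415.0], [482.0, -399.0]])
```

>>> arm_command(
  series=[
    [[-3.5,8,40],0],
    [[-3.5,8,85],0],
    [[-3.5,8,125],0],
    [[-3.5,8,155],0],
    [[-3.5,8,166],0],
  ],
)

```text
time_s: 6.25
tool_pos: [0.4513, -0.2105, 0.0395]
tool_rot: [179.9, -0.4, 179.8]
force: [-0.8, 0.5, -0.1]
grip_width: 0.0523
grasp_force: 0.0
```

>>> arm_command(
  series=[
    [[0,0,0],0],
    [[0,0,0],0],
    [[0,0,0],0],
    [[0,0,0],0],
    [[0,0,0],0],
  ],
  grip=1,
  grip_force=40,
)

```text
time_s: 6.75
tool_pos: [0.455, -0.214, 0.0449]
tool_rot: [-179.9, 0.2, 179.7]
force: [0.4, -2.6, 1.5]
grip_width: 0.02
grasp_force: 1.0
```

>>> arm_command(
  series=[
    [[0,0,0],0],
    [[0,0,-30],0],
    [[0,0,-70],0],
    [[0,0,-110],0],
    [[0,0,-150],0],
  ],
)

```text
time_s: 7.25
tool_pos: [0.453, -0.2127, 0.1947]
tool_rot: [179.9, -0.1, 179.6]
force: [0.9, -0.0, -2.1]
grip_width: 0.0134
grasp_force: 40.0
```

>>> arm_command(
  series=[
    [[0,0,50],0],
    [[0,0,100],0],
    [[0,0,135],0],
    [[0,0,147],0],
    [[0,0,150],0],
  ],
)

```text
time_s: 7.75
tool_pos: [0.452, -0.2121, 0.0435]
tool_rot: [179.8, -0.3, 179.6]
force: [-10.9, 5.1, 22.7]
grip_width: 0.0133
grasp_force: 40.0
```

>>> arm_command(
  series=[
    [[0,0,0],0],
    [[0,0,0],0],
    [[0,0,0],0],
    [[0,0,2],0],
    [[0,0,4],0],
  ],
  grip=0.5,
)

```text
time_s: 8.25
tool_pos: [0.4542, -0.2132, 0.0398]
tool_rot: [-180.0, 0.1, 179.7]
force: [-0.4, -0.3, 0.2]
grip_width: 0.0215
grasp_force: 0.0
```

>>> arm_command(
  series=[
    [[0,0,0],0],
    [[0,0,0],0],
    [[0,0,0],0],
    [[0,0,0],0],
    [[0,0,0],0],
  ],
  grip=1,
)

```text
time_s: 8.75
tool_pos: [0.4537, -0.2131, 0.0395]
tool_rot: [180.0, -0.0, 179.6]
force: [-0.3, -0.1, -1.9]
grip_width: 0.0136
grasp_force: 40.0
```

>>> arm_command(
  series=[
    [[0,0,0],0],
    [[0,0,0],0],
    [[0,0,0],0],
    [[0,0,0],0],
    [[0,0,0],0],
  ],
)

```text
time_s: 9.25
tool_pos: [0.4538, -0.2133, 0.0396]
tool_rot: [-180.0, 0.0, 179.6]
force: [0.6, -0.0, -1.5]
grip_width: 0.0136
grasp_force: 40.0
```

>>> arm_command(
  series=[
    [[0,0,-40],0],
    [[0,0,-80],-0.1],
    [[0,0,-120],-0.24],
    [[0,0,-150],-0.38],
    [[0,0,-150],-0.52],
  ],
)

```text
time_s: 9.75
tool_pos: [0.4566, -0.2145, 0.1945]
tool_rot: [-179.7, 0.4, -150.2]
force: [0.4, -0.4, -1.7]
grip_width: 0.0134
grasp_force: 40.0
```

Run:
```python
from h import *
print(go(b2w([-38,5,160]),284.3),env.get_obs()["qpos"].round(0),env.get_obs()["tool_pos"])
```

```text
([-175.2, 200.5, 34.5], -1.301) [-11.   1.  34. 108.  -1.  71. 143.] [ 0.4566161  -0.21453845  0.19447569]
```

>>> arm_command(
  series=[
    [[-25,30,0],0.14],
    [[-50,60,0],0.28],
    [[-75,90,0],0.42],
    [[-100,118,0],0.56],
    [[-125,144,0],0.7],
  ],
)

```text
time_s: 10.25
tool_pos: [0.4919, -0.0249, 0.1897]
tool_rot: [180.0, 0.0, 169.0]
force: [1.7, -0.9, -1.2]
grip_width: 0.0131
grasp_force: 40.0
```

Run:
```python
from h import *
print(go(b2w([-38,5,180]),104.3),env.get_obs()["qpos"].round(0),env.get_obs()["tool_pos"])
```

```text
([-3.6, 73.4, 9.7], 1.129) [-23.   0.  23. 109.  -0.  71.  79.] [ 0.49186315 -0.02487444  0.18965152]
```

>>> arm_command(
  series=[
    [[-1,18,0],0.14],
    [[-2,36,0],0.28],
    [[-3,54,0],0.42],
    [[-4,70,0],0.56],
    [[-4,70,0],0.7],
  ],
)

```text
time_s: 10.75
tool_pos: [0.509, 0.0446, 0.1893]
tool_rot: [180.0, -0.0, 129.1]
force: [0.2, -1.2, -2.2]
grip_width: 0.0134
grasp_force: 40.0
```

>>> arm_command(
  series=[
    [[0,0,0],0.14],
    [[0,0,0],0.28],
    [[0,0,0],0.42],
    [[0,0,0],0.42],
    [[0,0,0],0.42],
  ],
)

```text
time_s: 11.25
tool_pos: [0.5087, 0.0416, 0.1895]
tool_rot: [-180.0, 0.0, 105.4]
force: [0.2, 0.3, -0.9]
grip_width: 0.0129
grasp_force: 40.0
```

Run:
```python
from h import *
print(go(b2w([-38,5,100]),104.3),env.get_obs()["qpos"].round(0),env.get_obs()["tool_pos"])
im,d=viewer.read_camera("scene");cv2.imwrite("pics/s2.png",cv2.resize(im[120:320,130:410],None,fx=2.5,fy=2.5))
P=cloud("scene",d);roi=(P[...,0]>.57)&(P[...,0]<.75)&(P[...,1]>-.1)&(P[...,1]<.22)&(P[...,2]>.08)&(P[...,2]<.185)
Q=np.array([w2b(p*1000) for p in P[roi]]);
print(len(Q),[ (z,np.median(Q[abs(Q[:,2]-z)<4][:,0]).round(1)) for z in (90,110,130,150,170)])
```

```text
([4.5, 2.0, 89.5], 0.018) [-27.   3.  20. 107.  -1.  71.   9.] [0.50871661 0.0415914  0.18950259]
1334 [(90, np.float64(47.2)), (110, np.float64(68.1)), (130, np.float64(88.1)), (150, np.float64(110.2)), (170, np.float64(122.8))]
```

View pics/s2.png

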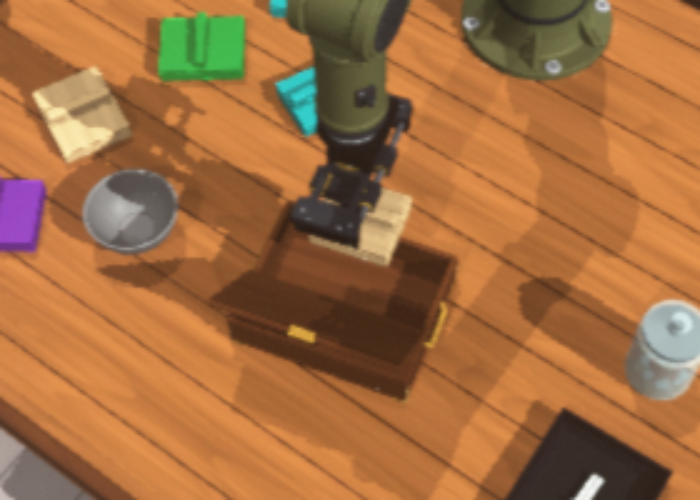

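The held narrow box is level above the open mouth, and the flap leans back at about 2.37 rad.

>>> arm_command(
  series=[
    [[4.5,2,10],0.018],
    [[4.5,2,40],0.018],
    [[4.5,2,75],0.018],
    [[4.5,2,75],0.018],
    [[4.5,2,75],0.018],
  ],
)

```text
time_s: 11.8
tool_pos: [0.5091, 0.0466, 0.1143]
tool_rot: [-179.9, 0.0, 104.2]
force: [0.8, 0.4, -1.7]
grip_width: 0.0136
grasp_force: 40.0
```

Run:
```python
from h import *
o=env.get_obs();print(go(b2w([-38,5,48.5]),104.3),w2b(o["tool_pos"]*1000),o["tool_rot"])
im,d=viewer.read_camera("top");P=cloud("top",d)*1000
h=cv2.cvtColor(im,cv2.COLOR_BGR2HSV)
m=(h[...,1]<140)&(h[...,2]>140)&(h[...,0]>12)&(h[...,0]<35)&(P[...,2]>50)&(P[...,2]<120)&(abs(P[...,0]-510)<90)&(abs(P[...,1]-45)<90)
Q=np.array([w2b(p) for p in P[m]]);print(len(Q));print(Q.min(0),Q.max(0),rect(Q[:,:2]/1000))
```

```text
([-0.2, 0.4, 65.8], -0.003) [-38.25107363   5.24164878 114.29294742] [-1.79907168e+02  9.97423326e-03  1.04156684e+02]
0Traceback (most recent call last):
  File "<stdin>", line 6, in <module>
    return umr_minimum(a, axis, None, out, keepdims, initial, where)
ValueError: zero-size array to reduction operation minimum which has no identity
```

>>> arm_command(
  series=[
    [[0,0,16],0],
    [[0,0,32],0],
    [[0,0,48],0],
    [[0,0,60],0],
    [[0,0,65.5],0],
  ],
)

```text
time_s: 12.35
tool_pos: [0.5101, 0.0468, 0.0494]
tool_rot: [179.9, -0.0, 104.1]
force: [-0.3, -0.1, -2.2]
grip_width: 0.0133
grasp_force: 40.0
```

>>> arm_command(
  series=[
    [[0,0,0],0],
    [[0,3,0],0],
    [[0,6,0],0],
    [[0,9,0],0],
    [[0,12,0],0],
  ],
)

```text
time_s: 12.85
tool_pos: [0.5219, 0.0497, 0.0495]
tool_rot: [179.9, -0.0, 104.1]
force: [-1.1, -0.1, -1.2]
grip_width: 0.0137
grasp_force: 40.0
```

Run:
```python
from h import *
o=env.get_obs();print(go(b2w([-14,5,48.5]),104.3),w2b(o["tool_pos"]*1000),o["tool_rot"],Rz(-BY)@o["force"],o["grip_width"])
```

```text
([-0.0, 11.2, 1.0], -0.003) [-25.17002201   5.03265455  49.5277091 ] [ 1.79949612e+02 -2.08384371e-04  1.04136714e+02] [-1.10323787  0.19264606 -1.15038828] 0.013666891591931844
```

Smooth so far, so I'll push on in small steps.

>>> arm_command(
  series=[
    [[0,1.5,0],0],
    [[0,3,0],0],
    [[0,4.5,0],0],
    [[0,6,0],0],
    [[0,7.5,0],0],
  ],
)

```text
time_s: 13.35
tool_pos: [0.5284, 0.0514, 0.0489]
tool_rot: [-180.0, 0.0, 104.1]
force: [-2.4, 0.1, -2.0]
grip_width: 0.0137
grasp_force: 40.0
```

>>> arm_command(
  series=[
    [[0,0.6,0],0],
    [[0,1.2,0],0],
    [[0,1.8,0],0],
    [[0,2.4,0],0],
    [[0,3,0],0],
  ],
)

```text
time_s: 13.85
tool_pos: [0.5314, 0.0521, 0.049]
tool_rot: [180.0, -0.0, 104.1]
force: [-1.8, -0.5, -2.2]
grip_width: 0.0136
grasp_force: 40.0
```

Run:
```python
from h import *
o=env.get_obs();print(go(b2w([-14,5,48.5]),104.3),w2b(o["tool_pos"]*1000),o["tool_rot"],Rz(-BY)@o["force"],o["grip_width"])
```

```text
([-0.1, 1.3, 0.5], -0.003) [-15.30005439   5.06663799  49.04253992] [ 1.79994891e+02 -4.40880192e-04  1.04137314e+02] [-1.82869389 -0.06284553 -2.16380293] 0.013633048554918935
```

>>> arm_command(
  series=[
    [[0,0.5,0],0],
    [[0,1,0],0],
    [[0,1.5,0],0],
    [[0,2,0],0],
    [[0,2,0],0],
  ],
)

```text
time_s: 14.35
tool_pos: [0.5335, 0.0525, 0.0491]
tool_rot: [180.0, 0.0, 104.1]
force: [-1.5, -0.6, -1.9]
grip_width: 0.0133
grasp_force: 40.0
```

>>> arm_command(
  series=[
    [[0,0.4,0],0],
    [[0,0.8,0],0],
    [[0,1.2,0],0],
    [[0,1.2,0],0],
    [[0,1.2,0],0],
  ],
)

```text
time_s: 14.85
tool_pos: [0.5338, 0.0524, 0.049]
tool_rot: [-179.9, 0.0, 104.1]
force: [-4.8, -2.1, -0.5]
grip_width: 0.0136
grasp_force: 40.0
```

>>> arm_command(
  series=[
    [[0,0.5,0],0],
    [[0,1,0],0],
    [[0,1.5,0],0],
    [[0,2,0],0],
    [[0,2,0],0],
  ],
)

```text
time_s: 15.35
tool_pos: [0.5338, 0.0524, 0.0489]
tool_rot: [-179.7, -0.0, 104.1]
force: [-10.9, -3.2, 4.9]
grip_width: 0.0133
grasp_force: 40.0
```

Run:
```python
from h import *
o=env.get_obs();print(w2b(o["tool_pos"]*1000),o["tool_rot"],Rz(-BY)@o["force"],o["wrist_torque"],o["grip_width"])
```

```text
[-12.92584326   4.70478023  48.90918912] [-1.79658652e+02 -2.43384716e-02  1.04115600e+02] [-11.30942128  -0.37816907   4.8789229 ] [-0.64379031  2.22330589  0.10902543] 0.013335170936664528
```

Run:
```python
from h import *
for n in("scene","top"):
    im,d=viewer.read_camera(n)
    P=cloud(n,d)*1000;Q=(P.reshape(-1,3)-B)@Rz(-BY).T;Q=Q[~np.isnan(Q[:,0])]
    cv2.imwrite(f"pics/{n}3.png",im)
    for y0,y1 in((-115,-60),(60,115)):
        q=Q[(Q[:,1]>y0)&(Q[:,1]<y1)&(Q[:,0]>30)&(Q[:,0]<150)&(Q[:,2]>70)&(Q[:,2]<175)]
        print(n,len(q),[(z,np.median(q[abs(q[:,2]-z)<5][:,0]).round(1)) for z in(90,110,130,150)])
o=env.get_obs();print(o["wrist_torque"],o["force"])
```

```text
scene 376 [(90, np.float64(51.0)), (110, np.float64(73.5)), (130, np.float64(97.8)), (150, np.float64(124.4))]
scene 398 [(90, np.float64(50.4)), (110, np.float64(74.2)), (130, np.float64(97.6)), (150, np.float64(124.0))]
top 725 [(90, np.float64(48.8)), (110, np.float64(73.8)), (130, np.float64(97.4)), (150, np.float64(121.9))]
top 830 [(90, np.float64(49.9)), (110, np.float64(73.8)), (130, np.float64(97.1)), (150, np.float64(121.3))]
[-0.64371245  2.22657059  0.12045482] [-10.31703724  -2.52252189   5.10581135]
```

>>> arm_command(
  series=[
    [[0,-8,0],0],
    [[0,-16,0],0],
    [[0,-24,0],0],
    [[0,-29,0],0],
    [[0,-29,0],0],
  ],
)

```text
time_s: 15.95
tool_pos: [0.5078, 0.0461, 0.0493]
tool_rot: [180.0, -0.0, 104.1]
force: [1.0, 0.2, -2.0]
grip_width: 0.0133
grasp_force: 40.0
```

>>> arm_command(
  series=[
    [[0,0,-30],0],
    [[0,0,-60],0],
    [[0,0,-100],0],
    [[0,0,-130],-0.1],
    [[0,0,-130],-0.24],
  ],
)

```text
time_s: 16.45
tool_pos: [0.512, 0.0468, 0.1845]
tool_rot: [179.4, 0.1, 118.2]
force: [0.8, -0.2, -2.4]
grip_width: 0.0136
grasp_force: 40.0
```

>>> arm_command(
  series=[
    [[0,0,0],-0.14],
    [[0,0,0],-0.28],
    [[0,0,0],-0.42],
    [[0,0,0],-0.56],
    [[0,0,0],-0.7],
  ],
)

```text
time_s: 16.95
tool_pos: [0.5087, 0.0463, 0.1792]
tool_rot: [180.0, 0.0, 158.3]
force: [0.5, 0.8, -1.4]
grip_width: 0.0133
grasp_force: 40.0
```

>>> arm_command(
  series=[
    [[0,0,0],-0.14],
    [[0,0,0],-0.28],
    [[0,0,0],-0.42],
    [[0,0,0],-0.56],
    [[0,0,0],-0.63],
  ],
)

```text
time_s: 17.45
tool_pos: [0.5087, 0.0464, 0.1792]
tool_rot: [-180.0, 0.1, -165.7]
force: [0.2, 0.7, -1.2]
grip_width: 0.0133
grasp_force: 40.0
```

>>> arm_command(
  series=[
    [[0,0,0],0],
    [[0,0,0],0],
    [[0,0,0],0],
    [[0,0,0],0],
    [[0,0,0],0],
  ],
)

```text
time_s: 17.95
tool_pos: [0.5084, 0.0462, 0.1791]
tool_rot: [-180.0, 0.0, -165.9]
force: [0.4, -0.8, -1.9]
grip_width: 0.0134
grasp_force: 40.0
```

Run:
```python
from h import *
o=env.get_obs();print(w2b(o["tool_pos"]*1000),o["tool_rot"],o["qpos"].round(0),go(b2w([-34,62,120]),194.3))
im,d=viewer.read_camera("wrist");cv2.imwrite("pics/w4.png",im)
P=cloud("wrist",d,viewer.calibration("wrist")["hand_eye"])*1000  # tool coords
h=cv2.cvtColor(im,cv2.COLOR_BGR2HSV)
m=(h[...,1]<150)&(h[...,2]>120)&(h[...,0]>10)&(h[...,0]<35)&(abs(P[...,2]-14)<6)
Q=P[m];print(len(Q),Q.min(0),Q.max(0),rect(Q[:,:2]/1000))
m2=(h[...,1]<150)&(h[...,2]>120)&(h[...,0]>10)&(h[...,0]<35)&(abs(P[...,2]+0)<5);Q=P[m2];print(len(Q),Q.min(0),Q.max(0))
```

```text
[-39.11110122   5.03414644 179.11233218] [-1.79996298e+02  1.02011587e-02 -1.65937779e+02] [-25.   3.  18. 107.  -1.  70.  97.] ([-4.9, 57.0, 59.1], -0.004)
16551 [-42.06173086 -44.20225852   8.02713481] [55.89663692 44.39039202 17.36107444] (array([7., 0.]), array([98. , 88.5]), 0.3, [[-42.0, 44.0], [-42.0, -44.0], [56.0, -44.0], [56.0, 45.0]])
4690 [-39.29416497 -15.63278441  -4.14072107] [52.90855703 15.68874354  4.88797499]
```

View pics/w4.png

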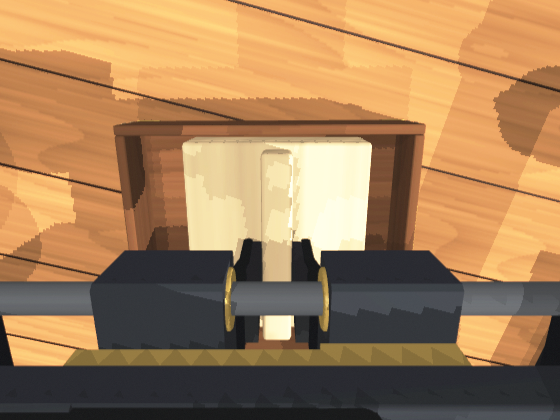

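The held narrow box is level, with its centre 7 mm ahead of the TCP along tool x.

>>> arm_command(
  series=[
    [[-4,19,0],-0.004],
    [[-8,38,0],-0.004],
    [[-12,57,20],-0.004],
    [[-12,57,50],-0.004],
    [[-12,57,60],-0.004],
  ],
)

```text
time_s: 18.5
tool_pos: [0.5041, 0.1046, 0.1165]
tool_rot: [-180.0, -0.3, -165.6]
force: [0.1, -0.5, -2.3]
grip_width: 0.0135
grasp_force: 40.0
```

>>> arm_command(
  series=[
    [[0,0,0],0],
    [[0,0,0],0],
    [[0,0,0],0],
    [[0,0,0],0],
    [[0,0,0],0],
  ],
)

```text
time_s: 19.0
tool_pos: [0.5066, 0.1044, 0.12]
tool_rot: [180.0, 0.1, -165.7]
force: [0.7, 0.0, -2.2]
grip_width: 0.0135
grasp_force: 40.0
```

Run:
```python
from h import *
o=env.get_obs();print(w2b(o["tool_pos"]*1000),go(b2w([-27,62,49]),194.3))
im,d=viewer.read_camera("wrist")
P=cloud("wrist",d,viewer.calibration("wrist")["hand_eye"])*1000
W=cloud("wrist",d,wristT(o["tool_pos"],o["tool_rot"]))*1000
Q=(W.reshape(-1,3)-B)@Rz(-BY).T;Q=Q[(abs(Q[:,2]-54)<4)&(Q[:,0]<-60)&(Q[:,0]>-110)&(abs(Q[:,1])<130)];print("rim",Q[:,1].min(),Q[:,1].max(),Q[:,0].min(),Q[:,0].max())
h=cv2.cvtColor(im,cv2.COLOR_BGR2HSV)
m=(h[...,1]<150)&(h[...,2]>120)&(h[...,0]>10)&(h[...,0]<35)&(abs(P[...,2]-14)<6)&(abs(P[...,1])>20)&(abs(P[...,1])<60)
Q=P[m];print(len(Q),Q.min(0),Q.max(0));A=np.c_[Q[:,:2],np.ones(len(Q))];print(np.linalg.lstsq(A,Q[:,2],rcond=None)[0])
```

```text
[-26.39785449  61.8495551  119.99147888] ([0.7, 0.1, 71.0], -0.0)
rim -101.71899140938483 117.74244765323775 -94.94149865955154 -76.09480458154275
10802 [ -5.40440284 -44.26088269  10.84761479] [55.89062697 44.34705521 17.23867292]
[ 4.72942641e-03 -3.32157519e-04  1.32534568e+01]
```

>>> arm_command(
  series=[
    [[0.5,0,18],0],
    [[0.5,0,36],0],
    [[0.5,0,54],0],
    [[0.5,0,66],0],
    [[0.5,0,71],0],
  ],
)

```text
time_s: 19.55
tool_pos: [0.5048, 0.1041, 0.0473]
tool_rot: [-180.0, -0.1, -165.7]
force: [-12.6, -2.4, 31.3]
grip_width: 0.0133
grasp_force: 40.0
```

>>> arm_command(
  series=[
    [[0,0,0.5],0],
    [[0,0,1],0],
    [[0,0,1.5],0],
    [[0,0,1.5],0],
    [[0,0,1.5],0],
  ],
)

```text
time_s: 20.05
tool_pos: [0.5063, 0.1045, 0.0475]
tool_rot: [180.0, 0.1, -165.7]
force: [-0.4, 0.2, 3.8]
grip_width: 0.0135
grasp_force: 40.0
```

>>> arm_command(
  series=[
    [[0,0,0],0],
    [[0,0,0],0],
    [[0,0,0],0],
    [[0,0,-10],0],
    [[0,0,-30],0],
  ],
  grip=0.4,
)

```text
time_s: 20.55
tool_pos: [0.5043, 0.1039, 0.0759]
tool_rot: [-180.0, -0.2, -165.7]
force: [-0.2, 1.1, -0.1]
grip_width: 0.0257
grasp_force: 0.0
```

>>> arm_command(
  series=[
    [[0,0,-30],0],
    [[0,0,-60],0],
    [[0,0,-100],0],
    [[0,0,-120],0],
    [[0,0,-120],0],
  ],
)

```text
time_s: 21.05
tool_pos: [0.5079, 0.1048, 0.201]
tool_rot: [180.0, 0.4, -165.7]
force: [0.8, -0.5, -0.8]
grip_width: 0.0262
grasp_force: 0.0
```

Run:
```python
from h import *
o=env.get_obs();print(w2b(o["tool_pos"]*1000),go([520.7,-426.5,200],180+-25))
im,d=viewer.read_camera("wrist")
W=cloud("wrist",d,wristT(o["tool_pos"],o["tool_rot"]))*1000
h=cv2.cvtColor(im,cv2.COLOR_BGR2HSV);Q=((W.reshape(-1,3)-B)@Rz(-BY).T).reshape(W.shape)
m=(h[...,1]<150)&(h[...,2]>120)&(h[...,0]>10)&(h[...,0]<35)&(abs(Q[...,2]-34)<6)&(abs(Q[...,0])<95)&(abs(Q[...,1])<115)
Q=Q[m];print(len(Q),np.median(Q[:,2]),rect(Q[:,:2]/1000))
```

```text
[-25.12850793  61.91289814 200.96603111] ([118.9, -518.0, -0.3], 0.686)
9603 34.15182123056848 (array([-40. ,   1.6]), array([109.2, 226.5]), 0.2, [[-95.0, 115.0], [-94.0, -112.0], [15.0, -111.0], [14.0, 115.0]])
```

>>> arm_command(
  series=[
    [[10,-44,0],0.05],
    [[20,-88,0],0.1],
    [[30,-132,0],0.2],
    [[40,-176,0],0.3],
    [[50,-220,0],0.4],
  ],
)

```text
time_s: 21.6
tool_pos: [0.5103, -0.1228, 0.1953]
tool_rot: [-180.0, -0.1, 171.2]
force: [0.9, -0.1, -0.7]
grip_width: 0.0258
grasp_force: 0.0
```

```bash
python3 -c "
from h import *
print(go([520.5,-426,200],154.5))"
```

```text
([-56.6, -298.1, -4.9], 0.291)
```

>>> arm_command(
  series=[
    [[-9,-44,0],0.06],
    [[-18,-88,0],0.12],
    [[-27,-132,0],0.18],
    [[-36,-176,0],0.24],
    [[-45,-220,0],0.29],
  ],
  grip=-0.1,
)

```text
time_s: 22.1
tool_pos: [0.5223, -0.3466, 0.195]
tool_rot: [180.0, -0.1, 154.7]
force: [0.2, 0.4, -0.5]
grip_width: 0.047
grasp_force: 0.0
```

```bash
python3 -c "
from h import *
print(go([520.5,-426,200],154.5))"
```

```text
([-32.3, -72.5, -5.1], 0.003)
```

>>> arm_command(
  series=[
    [[-16,-36,0],0],
    [[-32,-72,0],0],
    [[-32,-72,0],0],
    [[-32,-72,0],0],
    [[-32,-72,0],0],
  ],
)

```text
time_s: 22.6
tool_pos: [0.5217, -0.4225, 0.1954]
tool_rot: [179.9, -0.1, 154.9]
force: [-0.3, 1.0, -0.2]
grip_width: 0.0479
grasp_force: 0.0
```

```bash
python3 bx.py w5
```

```text
[ 0.52165242 -0.42251172  0.195392  ] [ 1.79915616e+02 -1.09493720e-01  1.54857415e+02] [  9.  25.  38.  84. -16.  77. 113.]
[  205   129   136   109 13814] (array([ 521. , -426.1]), array([120.4,  97.8]), 64.6, [[451.0, -459.0], [539.0, -501.0], [591.0, -393.0], [503.0, -351.0]])
handle 1655 (array([ 521. , -426.1]), array([13.9, 91.4]), 64.3, [[477.0, -413.0], [559.0, -452.0], [565.0, -440.0], [483.0, -400.0]])
```

>>> arm_command(
  series=[
    [[-1,-3.5,40],0.007],
    [[-1,-3.5,80],0.007],
    [[-1,-3.5,120],0.007],
    [[-1,-3.5,145],0.007],
    [[-1,-3.5,157],0.007],
  ],
)

```text
time_s: 23.15
tool_pos: [0.5204, -0.4246, 0.0366]
tool_rot: [179.9, -0.2, 154.5]
force: [0.1, -0.4, 0.8]
grip_width: 0.0474
grasp_force: 0.0
```

>>> arm_command(
  series=[
    [[0,0,0],0],
    [[0,0,0],0],
    [[0,0,0],0],
    [[0,0,0],0],
    [[0,0,0],0],
  ],
  grip=1,
  grip_force=40,
)

```text
time_s: 23.65
tool_pos: [0.5215, -0.4281, 0.0408]
tool_rot: [180.0, 0.1, 154.4]
force: [-0.0, 1.7, 0.5]
grip_width: 0.0159
grasp_force: 1.0
```

>>> arm_command(
  series=[
    [[0,0,0],0],
    [[0,0,0],0],
    [[0,0,0],0],
    [[0,0,0],0],
    [[0,0,0],0],
  ],
)

```text
time_s: 24.15
tool_pos: [0.5216, -0.4278, 0.0407]
tool_rot: [180.0, 0.1, 154.4]
force: [-0.0, 2.7, 5.7]
grip_width: 0.0135
grasp_force: 40.0
```

>>> arm_command(
  series=[
    [[0,0,-30],0],
    [[0,0,-60],0],
    [[0,0,-100],0],
    [[0,0,-140],0],
    [[0,0,-160],0],
  ],
)

```text
time_s: 24.65
tool_pos: [0.5212, -0.4291, 0.2028]
tool_rot: [-179.9, 0.2, 154.3]
force: [0.3, -0.2, -2.3]
grip_width: 0.0135
grasp_force: 40.0
```

```bash
python3 -c "
from h import *
print(go(b2w([-34,-46,180]),194.3),env.get_obs()['qpos'].round(0))"
```

```text
([180.7, 387.1, 21.7], -0.697) [  9.  25.  39.  83. -16.  77. 113.]
```

>>> arm_command(
  series=[
    [[19,40,0],0],
    [[38,80,0],0],
    [[56,120,0],0],
    [[75,160,0],-0.1],
    [[94,200,0],-0.2],
  ],
)

```text
time_s: 25.15
tool_pos: [0.5216, -0.2051, 0.1987]
tool_rot: [-180.0, -0.1, 166.1]
force: [1.0, 0.7, -3.1]
grip_width: 0.0136
grasp_force: 40.0
```

```bash
python3 -c "
from h import *
print(go(b2w([-34,-46,180]),194.3),env.get_obs()['qpos'].round(0))"
```

```text
([44.8, 198.2, 18.7], -0.493) [-12.   9.  34. 100.  -5.  73.  99.]
```

>>> arm_command(
  series=[
    [[10,44,0],-0.1],
    [[20,88,0],-0.2],
    [[30,132,0],-0.3],
    [[42,176,0],-0.4],
    [[45,196,0],-0.49],
  ],
)

```text
time_s: 25.65
tool_pos: [0.5257, -0.0003, 0.1986]
tool_rot: [179.9, -0.1, -165.5]
force: [-0.3, 0.4, -2.4]
grip_width: 0.0137
grasp_force: 40.0
```

>>> arm_command(
  series=[
    [[0,0,0],0],
    [[0,0,0],0],
    [[0,0,0],0],
    [[0,0,0],0],
    [[0,0,0],0],
  ],
)

```text
time_s: 26.15
tool_pos: [0.5268, -0.0071, 0.1996]
tool_rot: [-180.0, 0.0, -166.2]
force: [0.7, 0.7, -3.0]
grip_width: 0.0132
grasp_force: 40.0
```

```bash
cat > held.py <<'E'
from h import *
o=env.get_obs();print(w2b(o["tool_pos"]*1000),o["tool_rot"],o["qpos"].round(0),go(b2w([-34,-46,120]),194.3))
im,d=viewer.read_camera("wrist");cv2.imwrite("pics/w6.png",im)
P=cloud("wrist",d,viewer.calibration("wrist")["hand_eye"])*1000
h=cv2.cvtColor(im,cv2.COLOR_BGR2HSV)
m=(h[...,1]<150)&(h[...,2]>120)&(h[...,0]>10)&(h[...,0]<35)&(abs(P[...,2]-13.5)<4)
Q=P[m];print(len(Q),Q.min(0),Q.max(0),rect(Q[:,:2]/1000))
A=np.c_[Q[:,:2],np.ones(len(Q))];print(np.linalg.lstsq(A,Q[:,2],rcond=None)[0])
W=cloud("wrist",d,wristT(o["tool_pos"],o["tool_rot"]))*1000
Q=((W.reshape(-1,3)-B)@Rz(-BY).T).reshape(W.shape)
m=(h[...,1]<130)&(h[...,2]>150)&(h[...,0]>12)&(h[...,0]<35)&(abs(Q[...,2]-34)<3)&(abs(Q[...,0])<80)&(abs(Q[...,1])<105)
q=Q[m];print("narrow",len(q),q.min(0) if len(q) else 0,q.max(0) if len(q) else 0,rect(q[:,:2]/1000) if len(q) else 0)
E
python3 held.py
```

```text
[-34.39139106 -51.16644722 199.56431239] [-1.79988950e+02  2.71334627e-04 -1.66223558e+02] [-24.   4.  23. 104.  -2.  72. 103.] ([-0.3, 5.2, 79.6], -0.009)
20743 [-48.389311   -60.10637716   9.54638237] [50.01491833 60.19947408 17.49784563] (array([0.8, 0. ]), array([ 98.4, 120.3]), 0.1, [[-48.0, 60.0], [-48.0, -60.0], [50.0, -60.0], [50.0, 60.0]])
[1.92289650e-03 1.28397540e-03 1.44309049e+01]
narrow 3966 [-79.99398984  17.81693933  31.28949863] [ 14.24449065 104.95517112  36.78425189] (array([-32.8,  61.5]), array([94.2, 87.1]), 0.1, [[-80.0, 105.0], [-80.0, 18.0], [14.0, 18.0], [14.0, 105.0]])
```

View pics/w6.png

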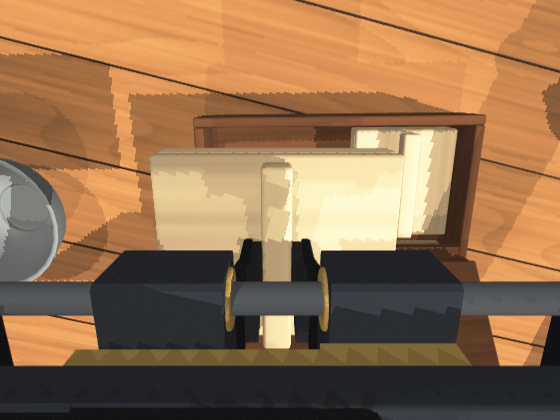

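The wide box is held square and level. The narrow box sits inside on the left, from y = 18 to about 105.

>>> arm_command(
  series=[
    [[-0.5,5,20],-0.009],
    [[-0.5,5,50],-0.009],
    [[-0.5,5,80],-0.009],
    [[-0.5,5,90],-0.009],
    [[-0.5,5,90],-0.009],
  ],
)

```text
time_s: 26.7
tool_pos: [0.525, -0.0012, 0.1083]
tool_rot: [180.0, -0.2, -165.6]
force: [-0.6, -0.6, -2.8]
grip_width: 0.0134
grasp_force: 40.0
```

>>> arm_command(
  series=[
    [[0,0,0],0],
    [[0,0,0],0],
    [[0,0,0],0],
    [[0,0,0],0],
    [[0,0,0],0],
  ],
)

```text
time_s: 27.2
tool_pos: [0.5264, -0.0008, 0.1101]
tool_rot: [-180.0, 0.1, -165.6]
force: [-0.4, -0.1, -3.0]
grip_width: 0.0134
grasp_force: 40.0
```

```bash
python3 -c "
from h import *
o=env.get_obs();print(w2b(o['tool_pos']*1000),go(b2w([-33.4,-46.1,50]),194.3))"
```

```text
[-33.19085564 -44.94585738 110.14010282] ([0.3, -1.2, 60.1], 0.002)
```

>>> arm_command(
  series=[
    [[0.5,-1.2,8],0],
    [[0.5,-1.2,20],0],
    [[0.5,-1.2,34],0],
    [[0.5,-1.2,48],0],
    [[0.5,-1.2,58],0],
  ],
)

```text
time_s: 27.7
tool_pos: [0.5248, -0.0022, 0.0494]
tool_rot: [180.0, -0.1, -165.6]
force: [0.6, 0.1, -2.4]
grip_width: 0.0134
grasp_force: 40.0
```

>>> arm_command(
  series=[
    [[0,0,1],0],
    [[0,0,2],0],
    [[0,0,3],0],
    [[0,0,3.5],0],
    [[0,0,3.5],0],
  ],
)

```text
time_s: 28.2
tool_pos: [0.5263, -0.002, 0.0485]
tool_rot: [-180.0, 0.1, -165.6]
force: [-0.6, 0.9, -2.9]
grip_width: 0.0132
grasp_force: 40.0
```

>>> arm_command(
  series=[
    [[0,0,0.5],0],
    [[0,0,1],0],
    [[0,0,1],0],
    [[0,0,1],0],
    [[0,0,1],0],
  ],
)

```text
time_s: 28.7
tool_pos: [0.5264, -0.002, 0.0484]
tool_rot: [180.0, 0.1, -165.6]
force: [-2.7, -0.7, 5.0]
grip_width: 0.0138
grasp_force: 40.0
```

>>> arm_command(
  series=[
    [[0,0,0],0],
    [[0,0,0],0],
    [[0,0,0],0],
    [[0,0,-10],0],
    [[0,0,-30],0],
  ],
  grip=0.4,
)

```text
time_s: 29.2
tool_pos: [0.5247, -0.0022, 0.0765]
tool_rot: [180.0, -0.2, -165.6]
force: [-0.5, 1.1, 0.4]
grip_width: 0.0257
grasp_force: 0.0
```

>>> arm_command(
  series=[
    [[0,0,-40],0],
    [[0,0,-80],0],
    [[0,0,-120],0],
    [[0,0,-160],0],
    [[0,0,-170],0],
  ],
)

```text
time_s: 29.7
tool_pos: [0.5284, -0.0023, 0.2529]
tool_rot: [-179.9, 0.5, -165.6]
force: [-0.3, -0.1, 0.4]
grip_width: 0.0264
grasp_force: 0.0
```

Run:
```python
from h import *
o=env.get_obs();print(w2b(o["tool_pos"]*1000))
im,d=viewer.read_camera("wrist");cv2.imwrite("pics/w7.png",im)
W=cloud("wrist",d,wristT(o["tool_pos"],o["tool_rot"]))*1000
Q=((W.reshape(-1,3)-B)@Rz(-BY).T).reshape(W.shape);h=cv2.cvtColor(im,cv2.COLOR_BGR2HSV)
for a,b in((-108,8),(22,104)):
    m=(h[...,1]<150)&(h[...,2]>120)&(h[...,0]>10)&(h[...,0]<35)&(abs(Q[...,2]-34)<4)&(abs(Q[...,0])<84)&(Q[...,1]>a)&(Q[...,1]<b)
    q=Q[m];print(len(q),q.min(0),q.max(0));A=np.c_[q[:,:2],np.ones(len(q))];print(np.linalg.lstsq(A,q[:,2],rcond=None)[0],np.median(q[:,2]))
print(go(b2w([150,0,230]),194.3))
```

```text
[-31.72105873 -46.96788404 252.93356596]
8927 [ -83.63324949 -106.0906211    30.12743935] [14.77408339  7.96336912 37.16348767]
[-4.36420051e-04  7.79781980e-04  3.41313217e+01] 34.11796099197867
5840 [-82.62439683  22.00206913  30.09110898] [ 15.70680549 103.9770314   37.97248889]
[2.58861892e-04 3.66351143e-04 3.41350448e+01] 34.14552659399264
([-181.8, 46.5, 23.7], 0.002)
```

View pics/w7.png

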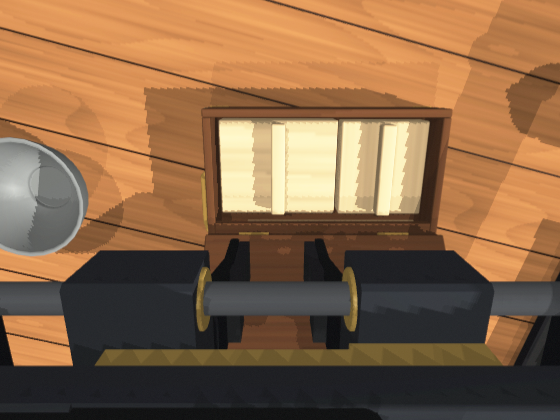

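Both boxes lie flat side by side. The wide one spans px 219–337 and the narrow one 340–430. Next I'll bring the flap over from behind.

>>> arm_command(
  series=[
    [[-45,12,0],0],
    [[-90,24,5],0],
    [[-135,36,10],0],
    [[-180,47,20],0],
    [[-198,47,23],0],
  ],
  grip=1,
  grip_force=15,
)

```text
time_s: 30.25
tool_pos: [0.7069, 0.0973, 0.2193]
tool_rot: [179.9, -0.3, -165.3]
force: [-0.7, -0.5, -0.2]
grip_width: 0.0014
grasp_force: 0.0
```

>>> arm_command(
  series=[
    [[0,0,0],0],
    [[0,0,0],0],
    [[0,0,0],0],
    [[0,0,0],0],
    [[0,0,0],0],
  ],
)

```text
time_s: 30.75
tool_pos: [0.7056, 0.0923, 0.2252]
tool_rot: [180.0, 0.1, -165.6]
force: [0.8, -0.4, 0.0]
grip_width: 0.0008
grasp_force: 0.0
```

```bash
python3 -c "
from h import *
o=env.get_obs();print(w2b(o['tool_pos']*1000),o['tool_rot'],o['grip_width'],go(b2w([165,0,127]),194.3))"
```

```text
[163.40181563   0.92165716 225.22281117] [ 1.79982424e+02  7.70203406e-02 -1.65606212e+02] 0.0007629972564766583 ([-1.5, -1.0, 98.2], 0.002)
```

>>> arm_command(
  series=[
    [[-2,0,30],0],
    [[-2,0,60],0],
    [[-2,0,90],0],
    [[-2,0,98],0],
    [[-2,0,98],0],
  ],
)

```text
time_s: 31.25
tool_pos: [0.7069, 0.0932, 0.1252]
tool_rot: [180.0, -0.1, -165.6]
force: [-0.6, -0.0, -0.3]
grip_width: 0.0004
grasp_force: 0.0
```

>>> arm_command(
  series=[
    [[11,0,0],0],
    [[22,0,0],0],
    [[34,0,-11],0],
    [[46,0,-23],0],
    [[58,0,-30],0],
  ],
)

```text
time_s: 31.75
tool_pos: [0.6537, 0.079, 0.1603]
tool_rot: [-180.0, 0.4, -165.6]
force: [1.5, 1.1, 2.3]
grip_width: 0.0009
grasp_force: 1.2
```

>>> arm_command(
  series=[
    [[12,0,-6],0],
    [[24,0,-12],0],
    [[38,0,-15],0],
    [[52,0,-17],0],
    [[67,0,-19],0],
  ],
)

```text
time_s: 32.25
tool_pos: [0.5862, 0.0618, 0.176]
tool_rot: [-180.0, 0.1, -165.6]
force: [0.8, -0.5, 0.3]
grip_width: 0.0002
grasp_force: 0.7
```

```bash
cat > fl.py <<'E'
from h import *
o=env.get_obs();print(w2b(o["tool_pos"]*1000),Rz(-BY)@o["force"])
for n in("scene","top"):
    im,d=viewer.read_camera(n);P=cloud(n,d)*1000;Q=(P.reshape(-1,3)-B)@Rz(-BY).T;Q=Q[~np.isnan(Q[:,0])]
    for y0,y1 in((-112,-50),(50,112)):
        q=Q[(Q[:,1]>y0)&(Q[:,1]<y1)&(abs(Q[:,0])<150)&(Q[:,2]>72)&(Q[:,2]<210)]
        if len(q)>50: c=q[np.hypot(q[:,0]-29,q[:,2]-62)<145];a=np.arctan2(c[:,2]-62,29-c[:,0]);print(n,len(c),np.median(a).round(2))
E
python3 fl.py
```

```text
[ 40.18862771   0.85747233 176.03160647] [ 0.63145914 -0.6277155   0.30065294]
scene 280 1.57
scene 348 1.56
top 164 1.43
top 90 1.45
```

The flap is upright, so I'll carry it on over.

>>> arm_command(
  series=[
    [[10,0,0],0],
    [[20,0,1],0],
    [[30,0,2],0],
    [[40,0,4],0],
    [[48,0,7],0],
  ],
)

```text
time_s: 32.85
tool_pos: [0.5395, 0.0499, 0.1679]
tool_rot: [180.0, -0.0, -165.6]
force: [1.4, 0.6, 0.2]
grip_width: 0.0002
grasp_force: 0.5
```

>>> arm_command(
  series=[
    [[10,0,4],0],
    [[20,0,9],0],
    [[30,0,17],0],
    [[40,0,26],0],
    [[50,0,37],0],
  ],
)

```text
time_s: 33.35
tool_pos: [0.4912, 0.0375, 0.1308]
tool_rot: [180.0, 0.0, -165.6]
force: [0.2, 0.2, 0.2]
grip_width: 0.0006
grasp_force: 0.4
```

>>> arm_command(
  series=[
    [[6,0,8],0],
    [[11,0,18],0],
    [[16,0,29],0],
    [[20,0,40],0],
    [[22,0,50],0],
  ],
)

```text
time_s: 33.85
tool_pos: [0.4702, 0.0321, 0.0801]
tool_rot: [-180.0, -0.0, -165.6]
force: [0.2, 0.7, 0.2]
grip_width: 0.0005
grasp_force: 0.3
```

```bash
python3 fl.py
```

```text
[-79.61578097   0.7445975   80.06297283] [0.359283   0.6458966  0.18600002]
scene 157 0.84
scene 189 0.17
top 27 1.0
top 47 0.99
```

>>> arm_command(
  series=[
    [[2,0,3],0],
    [[2,0,6],0],
    [[2,0,8],0],
    [[2,0,9],0],
    [[2,0,10],0],
  ],
)

```text
time_s: 34.45
tool_pos: [0.4688, 0.0317, 0.0711]
tool_rot: [-180.0, 0.0, -165.6]
force: [0.3, -0.3, -0.5]
grip_width: 0.0003
grasp_force: 0.2
```

>>> arm_command(
  series=[
    [[0,0,0.5],0],
    [[0,0,1],0],
    [[0,0,1.5],0],
    [[0,0,2],0],
    [[0,0,2],0],
  ],
)

```text
time_s: 34.95
tool_pos: [0.4689, 0.0317, 0.0703]
tool_rot: [180.0, 0.0, -165.6]
force: [-4.0, -0.8, 10.0]
grip_width: 0.0003
grasp_force: 5.0
```

>>> arm_command(
  series=[
    [[0,0,0.5],0],
    [[0,0,1],0],
    [[0,0,1],0],
    [[0,0,0],0],
    [[0,0,-20],0],
  ],
)

```text
time_s: 35.45
tool_pos: [0.4669, 0.0315, 0.0878]
tool_rot: [180.0, -0.2, -165.6]
force: [0.7, 0.3, -0.4]
grip_width: 0.0001
grasp_force: 0.0
```

>>> arm_command(
  series=[
    [[0,0,-40],0],
    [[0,0,-80],0],
    [[0,0,-120],0],
    [[0,0,-150],0],
    [[0,0,-150],0],
  ],
)

```text
time_s: 35.95
tool_pos: [0.4714, 0.0321, 0.2438]
tool_rot: [180.0, 0.5, -165.6]
force: [0.9, 0.0, -0.3]
grip_width: 0.0005
grasp_force: 0.0
```

Run:
```python
from h import *
o=env.get_obs();im,d=viewer.read_camera("wrist");cv2.imwrite("pics/w8.png",im)
W=cloud("wrist",d,wristT(o["tool_pos"],o["tool_rot"]))*1000;Q=(W.reshape(-1,3)-B)@Rz(-BY).T
q=Q[(Q[:,0]>-103)&(Q[:,0]<-20)&(abs(Q[:,1])<112)&(abs(Q[:,2]-66)<15)]
print(len(q),np.linalg.lstsq(np.c_[q[:,:2],np.ones(len(q))],q[:,2],rcond=None)[0],[np.median(q[abs(q[:,0]-x)<5][:,2]).round(1) for x in(-95,-70,-40)])
im,d=viewer.read_camera("top");cv2.imwrite("pics/t8.png",im)
```

```text
19627 [-2.90661497e-04  2.72225034e-04  6.20766831e+01] [np.float64(62.1), np.float64(62.1), np.float64(62.1)]
```

View pics/w8.png

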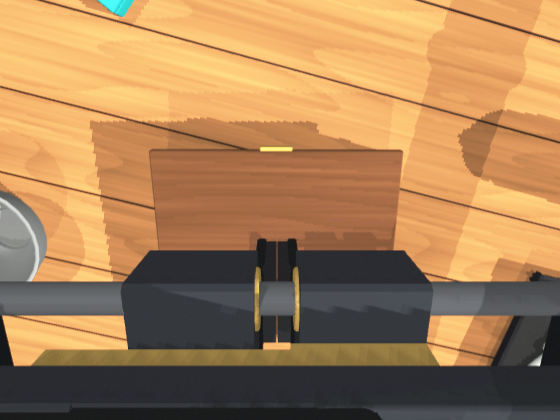

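The wrist view shows the flap shut, spanning px (150–402, 150–250). Depth puts its top level at 62.1 mm, and the bowl hasn't moved. Handing in.

```bash
python3 -c "
from cell import env
print(env.sign_off())"
```

```text
the job is handed in; nothing more can be done
None
```

I've handed the job in, at about 36 s: both boxes lie flat side by side and the flap is shut level; the tray under the deck couldn't be seen, but it stopped at the position expected for fully home. No result came back.

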